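# Crack open the sealed cement pot

### The arm

A 6-joint arm with a two-finger parallel gripper is mounted at the origin on the work surface. World frame = base frame: x ahead of the robot, y to its left, z up, the work surface at z = 0. Lengths are in m, angles in degrees, forces in N, time in s.
With the tool pointing down it reaches from about 0.275 to 0.825 m from the base axis. Payload 5.2 kg.
Tool frame: the origin (TCP) lies where the fingers leave the gripper's body, on its centre line; the fingertips stand 84 mm ahead of it and the grasp point (between the pads) lies ahead of it (bot.hold_point_z is the z of the grasp point in the tool frame, in m); z points along the fingers, y is the direction in which the jaws open and shut (so a half turn about z gives the same grasp; the last joint's range is limited). The gripper opens to 93 mm and grips with 3 to 60 N. Pads are 15 mm wide; open, the fingers measure 128 mm over their backs; the gripper's body (75 mm by 188 mm) begins 65 mm behind the grasp point.
Start: joints at [59.886, 14.817, 87.949, -0, 77.235, -11.62], TCP at [0.174, 0.522, 0.303] pointing down, gripper open.
Joint ranges: [-179.93, 179.93], [-52.35, 119.4], [10.71, 147.94], [-69.91, 249.91], [12.55, 155.21], [-178.61, 178.61]. Speed limits (degrees/s): [147.25, 147.25, 180, 180, 180, 180].

### API

Orientations are given as [roll, pitch, yaw] about the fixed x, y, z axes, in that order (R = Rz(yaw) Ry(pitch) Rx(roll)).
In Python, from plant import bot, optics, job gives the robot as it stands.
- The arm moves only by the tool servo_tool, never from a script. Its argument "motion" is a list that holds one entry, the list of rows, each a list of 7 numbers: the turn, a rotation vector about the tool's x, y, z in degrees, then the shift along the tool's x, y, z in cm, then the closure, from -1 (fully open) to 1 (shut), so that 0 is half open. In form: [[[wx, wy, wz, dx, dy, dz, hand], ...]]. A call has 1 to 8 rows; each row shifts and turns the commanded pose from where the row before left it, along the tool's axes as they then stand; what a row does not reach is not made up. A row lasts 1/12 s, in which the tool goes at most 41.7 mm and 7.16 degrees, less where a joint would pass 70% of its speed; a pose out of reach is approached as far as the arm can. A call with a gripper value outside its range is refused whole. The fingers move at their own pace and stop on an object; "squeeze" is the grip in N (left out, the last holds). Time passes only in rows, so rows that do not move let the fingers close. It gives the time, the measured TCP pose, the force and the opening at its end, in the units of the state.
- bot.read_state(): the state, without advancing time (a new reading comes with each control period).
- optics.read_camera(name): name is "side" or "top" or "wrist"; returns a dict with "pixels" (384x512x3 uint8, red, green, blue), "camera_matrix" (3x3 intrinsics, pixels), "k1" (the pictures are not rectified: a ray, as slopes to the right and down, at radius r is drawn at 1 + k1 r^2 times it, then the intrinsics apply), "R" (3x3) and "t" (3): a world point X has camera coordinates R X + t. Camera axes: x right, y down, z forward; pixel columns grow to the right and rows downward; lengths in m; the calibration is good to about 2 mm. A picture is of the moment at which its call begins. There is no depth.
- job.close_job(): hands the job in, once; it reports no verdict.
The state is a dict: "clock": time; "joint_positions": joint angles; "joint_vel": joint speeds; "tau": joint torques, N m; "eef_pos": TCP position; "orientation": TCP orientation; "force": force on the tool from outside, world axes, zero at the start; "torque": the same for the moment, N m; "gripper_width": opening from 0.0 (shut) to 1.0 (fully open).
Only numpy, scipy, OpenCV 4.12 (cv2) and the standard library are available. Lean on these libraries where they do the work, as an engineer would, in place of code of your own. Each camera call takes 0.05 s, during which the arm holds its last target. There are 200 camera calls.

### The job

Lift the metal dust cover off the cement pot and stand it upright on the round cork mat, letting go of it. Then take the pot's lid by its knob, pull it straight up until its stuck seal breaks, and keep holding it level, open only slightly, about 1 cm above the rim: do not pull it out of the pot, and finish while still holding it there. Leave the other things on the bench alone.

Things in the scene. Friction and masses are not known exactly. Their poses are not given: they have to be found in the camera images.
- cover_knob (a point): Centre (half-way up) of the dust cover's knob, an upright wooden cylinder 24 mm in diameter and 32 mm high in the middle of the cover's flat top. The cover's lower edge lies 101 mm below this point. z is up.
- cover_foot (a point): Centre of the cover's open lower edge, on its axis. z is the cover's axis, up.
- mat: Round cork mat fixed to the bench, 124 mm in diameter, 4 mm thick; origin at the centre of its underside (on the bench).
- neck: The neck of the steel cement pot; origin at the centre of its rim (top edge), z up. The pot is bolted to the bench: foot 120 mm in diameter, body 104 mm in diameter up to a flat shoulder 58 mm above the bench, then the neck, 80 mm in outer and 68 mm in inner diameter, up to the rim 100 mm above the bench.
- lid_knob (a point): Centre (half-way up) of the knob of the pot's lid, an upright black plastic cylinder 26 mm in diameter and 32 mm high that begins at the top face of the lid's disc. At first it is hidden under the cover.
- lid_seat (a point): Centre of the underside of the lid's disc, 20 mm below lid_knob; at the origin of neck when the lid is shut. Its height above the rim is how far the lid is open.
- lid: The pot's lid: a loose disc 78 mm in diameter, 4 mm thick, with a plug 60 mm in diameter that reaches 34 mm down into the neck; 0.2 to 0.36 kg. Stuck: pulled straight up it resists with about 13 to 20 N in the first 1 to 2 mm, then less and less, and 5 mm up it is free, when the arm may spring up a little. Let go, it falls shut. Origin as lid_seat, z up.
- cover: The dust cover: a loose upturned aluminium cup, 94 mm in outer diameter, 85 mm high without the knob, 3 mm wall, about 0.22 kg. At first it stands loosely over the pot's neck and lid, on the pot's shoulder, and hides the lid; it must rise 80 mm to clear the lid's knob. Origin as cover_foot, z up.
- primer_tin: Bystander: upright loose primer tin with a black screw cap, 74 mm in diameter, 138 mm high; origin at its underside.
- sneaker: Bystander: canvas shoe, about 270 mm long, 88 mm wide, 90 mm high, lying along its x; origin at the middle of its underside.
- hammer: Bystander: hammer lying along its x, 260 mm long.
- brush: Bystander: brush lying along its x, 170 mm long.
- tape_roll: Bystander: roll of paper tape lying flat, 90 mm in diameter, 24 mm high; origin at its underside.
- thread_cone: Bystander: upright cone of thread, 60 mm in diameter, 104 mm high; origin at its underside.
- eyelet_jar: Bystander: small glass jar, 64 mm in diameter, 75 mm high; origin at its underside.
Mind the look-alikes: they are no part of the job. Leave any red look-alike of the part that bears neck alone. What is shaped like the cover but purple is not meant.

How it is judged:
By the outcome, as a careful person would: the job done as asked, in the order asked, and still so for the second after the job is handed in, while the arm keeps its last pose, push and grip.
It also fails if it takes over 58 s, if anything falls off the work surface, if the arm or the gripper's body presses on something with over 40 N, if the wrist force passes 120 N, or if a joint passes its speed limit or range.

## Working session

There is one attempt and no reset: what is moved stays moved. The work goes in short steps, Python scripts to look and compute and a tool call to move; the robot and the scene stay as the last step left them, time stands still between calls to the robot, and variables do not carry over. Pictures are saved under pics/ and viewed, about 8 in all and at most 12, crops included, and the job is handed in when it is done.

Besides the shell and the picture viewer there is one more tool, called after "Request:" in YAML: its name, and indented under it one key for each argument. servo_tool: Moves the arm, as the interface text tells. Its arguments: {"type":"object","properties":{"motion":{"type":"array","items":{"type":"array","items":{"type":"array","items":{"type":"number"}}}},"squeeze":{"type":"number"}},"required":["motion"]}

```bash
mkdir -p pics
cat > h.py <<'E'
import numpy as np, cv2
from plant import bot, optics, job
def snap(n,f):
    c=optics.read_camera(n); cv2.imwrite('pics/'+f,c['pixels'][:,:,::-1]); np.save('pics/'+n+'.npy',c,allow_pickle=True); return c
def load(n): return np.load('pics/'+n+'.npy',allow_pickle=True).item()
def dist(c): return np.array([c['k1'],0,0,0,0],float)
def onz(c,uv,z):
    p=cv2.undistortPoints(np.array([[uv]],float),np.array(c['camera_matrix'],float),np.array([c['k1'],0,0,0,0],float),criteria=(3,50,1e-9)) if False else cv2.undistortPoints(np.array([[uv]],float),np.array(c['camera_matrix'],float),dist(c))
    R=np.array(c['R']);t=np.array(c['t']); d=R.T@np.append(p[0,0],1); o=-R.T@t
    return o+d*(z-o[2])/d[2]
def proj(c,X): return cv2.projectPoints(np.array([X],float),cv2.Rodrigues(np.array(c['R'],float))[0],np.array(c['t'],float),np.array(c['camera_matrix'],float),dist(c))[0].reshape(-1,2)
E
python3 - <<'E'
from h import *
print(bot.read_state(),bot.hold_point_z)
a=snap('top','t0.png');b=snap('side','s0.png')
for c in(a,b): print(-np.array(c['R']).T@c['t'],c['camera_matrix'],c['k1'])
E
```

```text
{'clock': 0.0, 'joint_positions': array([ 5.98848161e+01,  1.48589634e+01,  8.80112750e+01, -1.67438573e-04,
        7.72332431e+01, -1.16192650e+01]), 'joint_vel': array([ 0.08384337, -0.01908907, -0.07936393,  0.00559358,  0.00653842,
       -0.00839046]), 'tau': array([-1.72918728e-03, -4.37305427e+01, -2.83999443e+01,  7.18123326e-02,
        4.12302639e-02, -1.63234986e-04]), 'eef_pos': array([0.17425438, 0.52125097, 0.30191896]), 'orientation': array([-1.79898606e+02, -2.06820305e-02,  1.61504100e+02]), 'force': array([ 0.39391744, -0.34174046,  0.43046256]), 'torque': array([0.04312098, 0.01571112, 0.0294793 ]), 'gripper_width': 1.0006658887637383} 0.0653
[ 0.3682957  -0.03056404  1.250647  ] [[416.09149735   0.         260.02071587]
 [  0.         416.09149735 199.15502747]
 [  0.           0.           1.        ]] 0.006875414946876478
[ 0.21305693 -0.91306011  0.68510046] [[370.80821771   0.         261.14334341]
 [  0.         370.80821771 188.69195413]
 [  0.           0.           1.        ]] -0.054418754369069414
```

View pics/t0.png

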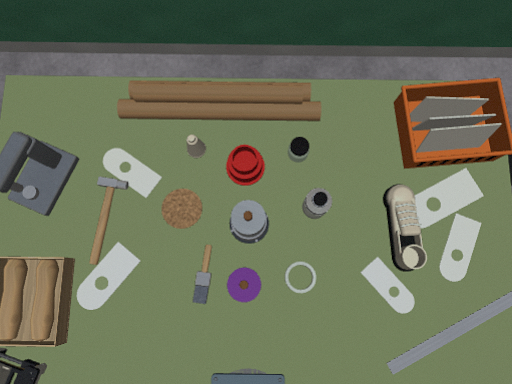

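View pics/s0.png

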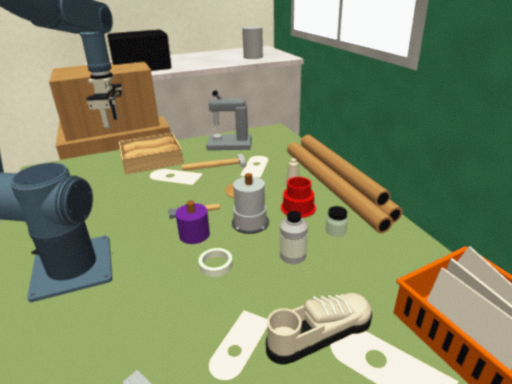

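Top view: cover knob about (248,216), cork mat about (183,208), red look-alike (246,164), purple (244,285). Side view: knob about (249,180).

Run:
```python
from h import *
a=load('top');b=load('side')
def seg(c,x0,x1,y0,y1):
    p=c['pixels'][y0:y1,x0:x1].astype(int); m=(p[...,0]-p[...,2]>45)&(p[...,0]-p[...,1]>15)
    v,u=np.nonzero(m); return np.array([u.mean()+x0,v.mean()+y0]),(u.min()+x0,u.max()+x0,v.min()+y0,v.max()+y0),len(u)
k=seg(a,238,260,206,228);m=seg(a,155,210,183,233);s=seg(b,240,258,168,190)
print(k,m,s)
print('knob',onz(a,k[0],.170),'mat',onz(a,m[0],.004),onz(a,((m[1][0]+m[1][1])/2,(m[1][2]+m[1][3])/2),.004))
# side: knob visible mid at z=.159; intersect on z
print('side knob',onz(b,s[0],.159))
# other things near: 
for n,uv,z in [('tin',(319,199),.138),('thread',(193,140),.104),('red',(246,160),.1),('purple',(244,285),.1),('brush',(206,250),.01),('hammerhead',(113,183),.02),('hambot',(97,260),.02)]: print(n,onz(a,uv,z))
```

```text
(array([247.5, 215.5]), (np.int64(244), np.int64(251), np.int64(212), np.int64(219)), 50) (array([181.40387722, 208.15912763]), (np.int64(162), np.int64(201), np.int64(189), np.int64(228)), 1238) (array([248.28947368, 177.75      ]), (np.int64(245), np.int64(252), np.int64(172), np.int64(184)), 76)
knob [0.52780571 0.00171062 0.17      ] mat [0.57245013 0.20757474 0.004     ] [0.571406  0.2072347 0.004    ]
side knob [0.5328901  0.01253215 0.159     ]
tin [ 0.58018781 -0.19114318  0.138     ]
thread [0.75526811 0.16431584 0.104     ]
red [0.69864591 0.01083178 0.1       ]
purple [0.34797527 0.01002819 0.1       ]
brush [0.44669067 0.12772558 0.01      ]
hammerhead [0.64453486 0.41489151 0.02      ]
hambot [0.4134401  0.44376765 0.02      ]
```

Request:
servo_tool:
  motion:
    - [[0,0,0,-2.5,-1.9,0,-1],[0,0,0,-2.5,-1.9,0,-1],[0,0,0,-2.5,-1.9,0,-1],[0,0,0,-2.5,-1.9,0,-1],[0,0,0,-2.5,-1.9,0,-1],[0,0,0,-2.5,-1.9,0,-1],[0,0,0,-2.5,-1.9,0,-1],[0,0,0,-2.5,-1.9,0,-1]]

```text
clock: 0.77
eef_pos: [0.3162, 0.3126, 0.3025]
orientation: [-180.0, -0.0, 161.5]
force: [0.4, 0.1, 0.3]
gripper_width: 1.0
```

Request:
servo_tool:
  motion:
    - [[0,0,0,-2.5,-1.9,0,-1],[0,0,0,-2.5,-1.9,0,-1],[0,0,0,-2.5,-1.9,0,-1],[0,0,0,-2.5,-1.9,0,-1],[0,0,0,-2.5,-1.9,0,-1],[0,0,0,-2.5,-1.9,0,-1],[0,0,0,-2.5,-1.9,0,-1],[0,0,0,-2,-1,0,-1]]

```text
clock: 1.43
eef_pos: [0.4562, 0.1142, 0.3025]
orientation: [-179.9, -0.0, 161.4]
force: [-0.8, -0.2, 0.1]
gripper_width: 1.001
```

Request:
servo_tool:
  motion:
    - [[0,0,0,-2.5,-2,0,-1],[0,0,0,-2.5,-2,0,-1],[0,0,0,-2.5,-2,0,-1],[0,0,0,-1.9,-1.5,0,-1],[0,0,0,-1,-0.7,0,-1],[0,0,0,0,0,0,-1],[0,0,0,0,0,0,-1]]

```text
clock: 2.02
eef_pos: [0.5277, 0.0061, 0.3022]
orientation: [180.0, -0.1, 161.4]
force: [-0.1, 0.1, 0.1]
gripper_width: 0.997
```

Run:
```python
from h import *
w=snap('wrist','w1.png'); s=bot.read_state(); print(s['eef_pos'],s['orientation'],-np.array(w['R']).T@w['t'])
print(proj(w,[.529,.003,.175]),w['camera_matrix'][0][0])
```

```text
[0.52732764 0.00674263 0.30239072] [ 1.79975390e+02 -9.14926097e-02  1.61512936e+02] [0.46375126 0.02818257 0.38382461]
[[256.52217295 210.46236447]] 265.46616518996643
```

View pics/w1.png

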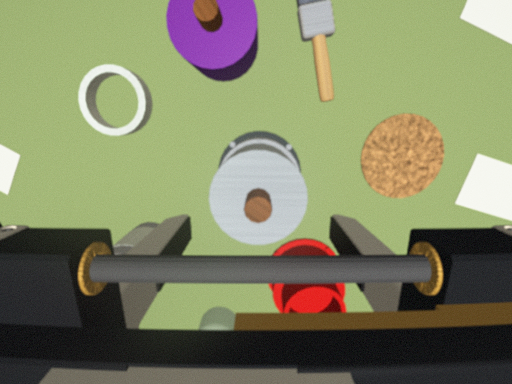

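Run:
```python
from h import *
w=load('wrist'); P=w['pixels'].astype(int)
def seg(x0,x1,y0,y1):
    p=P[y0:y1,x0:x1]; m=(p[...,0]-p[...,2]>40)&(p[...,0]-p[...,1]>15); v,u=np.nonzero(m); return np.array([u.mean()+x0,v.mean()+y0]),u.min()+x0,u.max()+x0,v.min()+y0,v.max()+y0
k=seg(235,285,180,232); m=seg(345,460,100,210); print(k,m)
print('knob',onz(w,k[0],.162),'mat',onz(w,m[0],.004))
c=(258.,196.5); print('cover top rim',onz(w,c,.143))
q=np.array([[.529+.012*np.cos(t),.003+.012*np.sin(t),.175] for t in np.arange(0,6.3,.3)]); r=np.vstack([proj(w,x) for x in q]);print(r.min(0),r.max(0))
```

```text
(array([257.74331551, 208.4688057 ]), np.int64(245), np.int64(271), np.int64(192), np.int64(221)) (array([402.13296804, 155.36968037]), np.int64(361), np.int64(443), np.int64(114), np.int64(197))
knob [0.53166069 0.00303879 0.162     ] mat [0.57041463 0.20883289 0.004     ]
cover top rim [0.52635318 0.00490045 0.143     ]
[242.13861148 196.57974217] [271.00459428 224.05142012]
```

Request:
servo_tool:
  motion:
    - [[0,0,0,-0.13,-0.38,1.2,-1],[0,0,0,0,0,1.5,-1],[0,0,0,0,0,1.5,-1],[0,0,0,0,0,1.5,-1],[0,0,0,0,0,1,-1],[0,0,0,0,0,0.5,-1],[0,0,0,0,0,0,-1],[0,0,0,0,0,0,0.3]]
  squeeze: 20

```text
clock: 2.73
eef_pos: [0.5281, 0.0023, 0.2312]
orientation: [180.0, 0.0, 161.5]
force: [0.3, -0.5, 0.7]
gripper_width: 0.969
```

Request:
servo_tool:
  motion:
    - [[0,0,0,0,0,0,1],[0,0,0,0,0,0,1],[0,0,0,0,0,0,1],[0,0,0,0,0,0,1],[0,0,0,0,0,0,1],[0,0,0,0,0,0,1],[0,0,0,0,0,0,1],[0,0,0,0,0,0,1]]

```text
clock: 3.4
eef_pos: [0.5281, 0.0017, 0.2307]
orientation: [-180.0, -0.0, 161.5]
force: [-0.4, -0.6, 0.7]
gripper_width: 0.403
```

Request:
servo_tool:
  motion:
    - [[0,0,0,0,0,0,1],[0,0,0,0,0,0,1],[0,0,0,0,0,0,1],[0,0,0,0,0,0,1],[0,0,0,0,0,0,1],[0,0,0,0,0,0,1]]

```text
clock: 3.9
eef_pos: [0.528, 0.0018, 0.2305]
orientation: [-180.0, -0.0, 161.5]
force: [0.6, -0.2, -1.7]
gripper_width: 0.255
```

Request:
servo_tool:
  motion:
    - [[0,0,0,0,0,0,1],[0,0,0,0,0,-0.4,1],[0,0,0,0,0,-0.8,1],[0,0,0,0,0,-1.2,1],[0,0,0,0,0,-1.2,1],[0,0,0,0,0,-1.2,1],[0,0,0,0,0,-1.2,1],[0,0,0,0,0,-1.2,1]]

```text
clock: 4.57
eef_pos: [0.5282, 0.0018, 0.3042]
orientation: [180.0, 0.1, 161.5]
force: [0.5, 0.3, -2.3]
gripper_width: 0.254
```

Request:
servo_tool:
  motion:
    - [[0,0,0,0,0,-1.2,1],[0,0,0,0,0,-1.2,1],[0,0,0,0,0,-1,1],[0,0,0,0,0,-0.4,1],[0,0,0,0,0,0,1],[0,0,0,0,0,0,1]]

```text
clock: 5.07
eef_pos: [0.528, 0.0018, 0.3407]
orientation: [-180.0, 0.0, 161.5]
force: [0.6, -0.3, -2.2]
gripper_width: 0.255
```

Run:
```python
from h import *
s=bot.read_state(); print(s['eef_pos'],s['force'],s['gripper_width'])
a=snap('top','t1.png');b=snap('side','s1.png')
cv2.imwrite('pics/c1.png',np.hstack([cv2.resize(b['pixels'][110:270,150:350,::-1],None,fx=2,fy=2),cv2.resize(a['pixels'][140:300,150:350,::-1],None,fx=2,fy=2)]))
```

```text
[0.52802739 0.00177491 0.34069161] [ 0.62048989 -0.33499962 -2.15117599] 0.2550159294937241
```

View pics/c1.png

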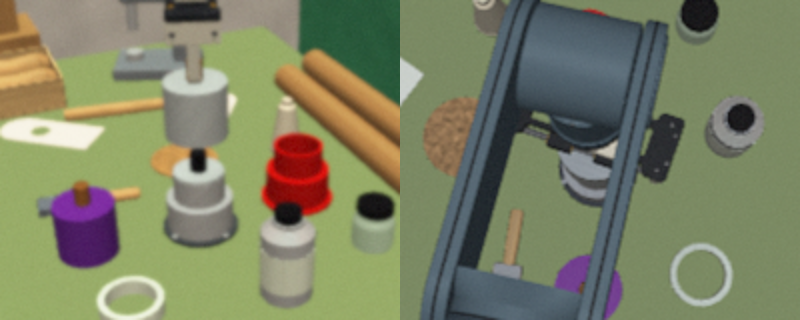

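Side view: cover held level well clear above the pot, with the lid (black knob) left in place. Moving to the mat.

Request:
servo_tool:
  motion:
    - [[0,0,0,0.15,1.2,0,1],[0,0,0,0.3,2.6,0,1],[0,0,0,0.35,3,0,1],[0,0,0,0.35,3,0,1],[0,0,0,0.35,3,0,1],[0,0,0,0.35,3,0,1],[0,0,0,0.35,2.8,0,1],[0,0,0,0.25,1.5,0,1]]

```text
clock: 5.83
eef_pos: [0.5685, 0.204, 0.3398]
orientation: [180.0, -0.1, 161.6]
force: [0.1, -0.4, -1.5]
gripper_width: 0.251
```

Request:
servo_tool:
  motion:
    - [[0,0,0,0.1,0.8,0,1],[0,0,0,0,0,1,1],[0,0,0,0,0,2.2,1],[0,0,0,0,0,2.5,1],[0,0,0,0,0,2.5,1],[0,0,0,0,0,2.2,1],[0,0,0,0,0,2,1],[0,0,0,0,0,1,1]]

```text
clock: 6.5
eef_pos: [0.5686, 0.2061, 0.2032]
orientation: [-179.8, -0.3, 161.4]
force: [-0.3, 0.1, -1.8]
gripper_width: 0.255
```

Run:
```python
from h import *
s=bot.read_state(); print(s['eef_pos'],s['orientation'],s['force'],s['gripper_width'])
b=snap('side','s2.png');w=snap('wrist','w2.png')
cv2.imwrite('pics/c2.png',np.hstack([cv2.resize(b['pixels'][110:260,150:300,::-1],(384,384)),cv2.resize(w['pixels'][:,:,::-1],(400,384))]))
```

```text
[0.56857913 0.20612614 0.20317612] [-179.81838879   -0.2582838   161.41450517] [-0.33685913  0.06844111 -1.75834374] 0.2549399671949553
```

View pics/c2.png

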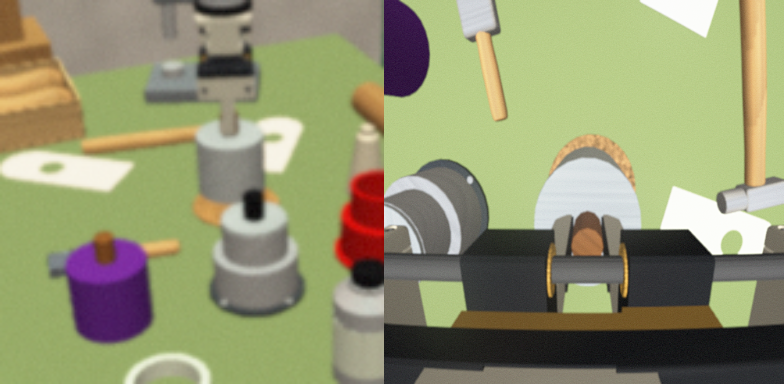

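Request:
servo_tool:
  motion:
    - [[0,0,0,-0.13,0.2,0.8,1],[0,0,0,0,0,0.8,1],[0,0,0,0,0,0.5,1],[0,0,0,0,0,0.2,1],[0,0,0,0,0,0.1,1],[0,0,0,0,0,0,1],[0,0,0,0,0,0,1]]

```text
clock: 7.18
eef_pos: [0.5723, 0.2097, 0.1831]
orientation: [180.0, 0.0, 161.5]
force: [0.1, 0.9, -1.8]
gripper_width: 0.255
```

Request:
servo_tool:
  motion:
    - [[0,0,0,0,0,0.1,1],[0,0,0,0,0,0.1,1],[0,0,0,0,0,0,1],[0,0,0,0,0,0,1]]

```text
clock: 7.52
eef_pos: [0.5721, 0.2096, 0.1808]
orientation: [-180.0, -0.0, 161.5]
force: [0.4, 0.1, -2.7]
gripper_width: 0.252
```

Request:
servo_tool:
  motion:
    - [[0,0,0,0,0,0.1,1],[0,0,0,0,0,0.1,1],[0,0,0,0,0,0.1,1],[0,0,0,0,0,0,1],[0,0,0,0,0,0,1]]

```text
clock: 7.93
eef_pos: [0.572, 0.2095, 0.1776]
orientation: [-180.0, -0.0, 161.5]
force: [-0.0, -0.2, -1.4]
gripper_width: 0.255
```

Request:
servo_tool:
  motion:
    - [[0,0,0,0,0,0.1,1],[0,0,0,0,0,0,1],[0,0,0,0,0,0,1]]

```text
clock: 8.18
eef_pos: [0.5721, 0.2095, 0.1767]
orientation: [-180.0, -0.0, 161.5]
force: [0.8, -0.3, -1.7]
gripper_width: 0.255
```

Request:
servo_tool:
  motion:
    - [[0,0,0,0,0,0.1,1],[0,0,0,0,0,0,1],[0,0,0,0,0,0,1]]

```text
clock: 8.43
eef_pos: [0.5724, 0.2098, 0.1763]
orientation: [180.0, 0.1, 161.5]
force: [-0.5, 1.3, 2.7]
gripper_width: 0.252
```

Contact. Releasing and rising.

Request:
servo_tool:
  motion:
    - [[0,0,0,0,0,0,0.4],[0,0,0,0,0,0,0.2],[0,0,0,0,0,0,0],[0,0,0,0,0,0,-0.5],[0,0,0,0,0,0,-0.5],[0,0,0,0,0,0,-0.5],[0,0,0,0,0,0,-0.5],[0,0,0,0,0,0,-0.5]]

```text
clock: 9.1
eef_pos: [0.5721, 0.2095, 0.1757]
orientation: [-180.0, -0.0, 161.5]
force: [-0.3, 0.2, 0.3]
gripper_width: 0.729
```

Request:
servo_tool:
  motion:
    - [[0,0,0,0,0,-0.5,-0.5],[0,0,0,0,0,-1.5,-0.5],[0,0,0,0,0,-2,-0.5],[0,0,0,0,0,-2,-0.5],[0,0,0,0,0,-2,-0.5],[0,0,0,0,0,-1,-0.5],[0,0,0,0,0,0,-0.5]]

```text
clock: 9.68
eef_pos: [0.5733, 0.2098, 0.2689]
orientation: [179.8, 0.3, 161.5]
force: [0.2, 0.2, -0.4]
gripper_width: 0.748
```

Request:
servo_tool:
  motion:
    - [[0,0,0,-0.1,-1.2,0,-1],[0,0,0,-0.3,-2.8,0,-1],[0,0,0,-0.4,-3.2,0,-1],[0,0,0,-0.4,-3.2,0,-1],[0,0,0,-0.4,-3.2,0,-1],[0,0,0,-0.4,-3.2,0,-1],[0,0,0,-0.3,-2.8,0,-1],[0,0,0,-0.1,-1.3,0,-1]]

```text
clock: 10.35
eef_pos: [0.5266, 0.0003, 0.2639]
orientation: [-179.9, -0.2, 161.4]
force: [0.3, 0.1, -0.5]
gripper_width: 1.0
```

Request:
servo_tool:
  motion:
    - [[0,0,0,0,0,0,-1],[0,0,0,0,0,0,-1]]

```text
clock: 10.52
eef_pos: [0.5276, 0.0029, 0.2645]
orientation: [-180.0, -0.1, 161.4]
force: [-0.6, -0.2, -0.3]
gripper_width: 0.998
```

Run:
```python
from h import *
s=bot.read_state(); print(s['eef_pos'],s['orientation'],s['force'],s['gripper_width'])
w=snap('wrist','w3.png');b=snap('side','s3.png')
cv2.imwrite('pics/c3.png',np.hstack([w['pixels'][:,:,::-1],cv2.resize(b['pixels'][110:260,150:262,::-1],(286,384))]))
print(proj(w,[.5275,.0025,.136]),proj(w,[.5275,.0025,.1]))
p=w['pixels'].astype(int).sum(2)
```

```text
[0.52761422 0.00287048 0.26447521] [-1.79994801e+02 -1.44070458e-01  1.61365694e+02] [-0.5838717  -0.19264857 -0.25321257] 0.9981897990175211
[[259.12512607 207.5181378 ]] [[259.30324077 196.03171733]]
```

View pics/c3.png

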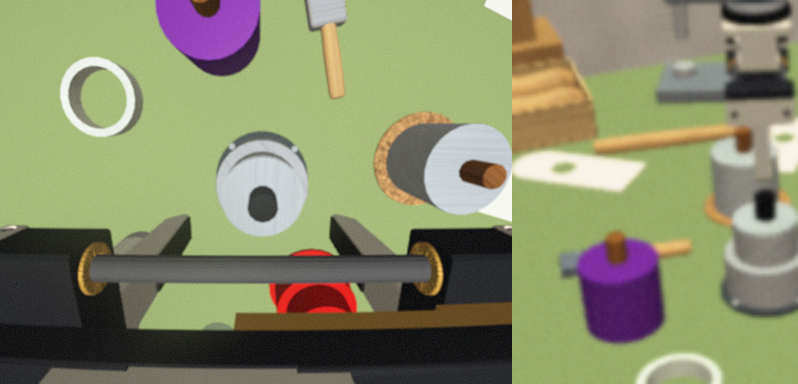

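Wrist view: cover stands upright on the mat; lid knob top about (263,206), lid disc 217–308 in columns.

Run:
```python
from h import *
w=load('wrist'); g=cv2.cvtColor(w['pixels'],cv2.COLOR_RGB2GRAY)
r=g[180:228,240:288]; v,u=np.nonzero(r<90); print('knob',u.min()+240,u.max()+240,v.min()+180,v.max()+180)
for X in([.528,.0055],[.526,.0055]):
  q=np.vstack([proj(w,[X[0]+.013*np.cos(t),X[1]+.013*np.sin(t),.136]) for t in np.arange(0,6.3,.1)]); print(X,q.min(0),q.max(0))
  q=np.vstack([proj(w,[X[0]+.039*np.cos(t),X[1]+.039*np.sin(t),.104]) for t in np.arange(0,6.3,.1)]); print(' disc',q.min(0),q.max(0))
print('cover knob on mat',onz(w,(485,175),.106),onz(w,(470,169),.089))
```

```text
knob 249 276 187 221
[0.528, 0.0055] [247.07617505 191.78401941] [278.40955062 221.6872468 ]
 disc [221.30829156 155.39743599] [303.66698005 234.86356821]
[0.526, 0.0055] [246.2768679  189.53332588] [277.67632511 219.56570161]
 disc [220.56284186 153.31314719] [303.07138943 233.07326504]
cover knob on mat [0.57493383 0.21279096 0.106     ] [0.57148874 0.2115038  0.089     ]
```

Request:
servo_tool:
  motion:
    - [[0,0,0,0.08,0.25,1,-1],[0,0,0,0,0,1.5,-1],[0,0,0,0,0,1.5,-1],[0,0,0,0,0,1.5,-1],[0,0,0,0,0,1.0,-1],[0,0,0,0,0,0.4,-1],[0,0,0,0,0,0.2,-1],[0,0,0,0,0,0,-1]]

```text
clock: 11.28
eef_pos: [0.5286, 0.0068, 0.1945]
orientation: [-180.0, -0.0, 161.5]
force: [0.3, 0.0, 0.1]
gripper_width: 1.0
```

Request:
servo_tool:
  motion:
    - [[0,0,0,0,0,0,0.2],[0,0,0,0,0,0,0.2],[0,0,0,0,0,0,0.2],[0,0,0,0,0,0,0.2],[0,0,0,0,0,0,0.2],[0,0,0,0,0,0,0.2],[0,0,0,0,0,0,0.2],[0,0,0,0,0,0,0.3]]

```text
clock: 11.95
eef_pos: [0.5286, 0.0063, 0.1948]
orientation: [180.0, 0.0, 161.5]
force: [0.4, -1.1, 0.0]
gripper_width: 0.474
```

Down 3 mm more, then close with full grip.

Request:
servo_tool:
  motion:
    - [[0,0,0,0,0,0.3,0.3],[0,0,0,0,0,0,0.4],[0,0,0,0,0,0,1],[0,0,0,0,0,0,1],[0,0,0,0,0,0,1],[0,0,0,0,0,0,1],[0,0,0,0,0,0,1],[0,0,0,0,0,0,1]]
  squeeze: 55

```text
clock: 12.62
eef_pos: [0.5284, 0.0062, 0.1915]
orientation: [-180.0, -0.0, 161.5]
force: [-1.6, -3.2, -2.5]
gripper_width: 0.271
```

Request:
servo_tool:
  motion:
    - [[0,0,0,0,0,0,1],[0,0,0,0,0,0,1],[0,0,0,0,0,0,1],[0,0,0,0,0,0,1]]

```text
clock: 12.95
eef_pos: [0.5284, 0.0064, 0.1916]
orientation: [-180.0, -0.0, 161.5]
force: [-1.1, -3.0, -3.4]
gripper_width: 0.27
```

Request:
servo_tool:
  motion:
    - [[0,0,0,0,0,-0.05,1],[0,0,0,0,0,-0.05,1],[0,0,0,0,0,0,1],[0,0,0,0,0,0,1]]

```text
clock: 13.28
eef_pos: [0.5283, 0.0064, 0.1924]
orientation: [-180.0, -0.1, 161.5]
force: [-0.2, -2.8, -6.3]
gripper_width: 0.271
```

Request:
servo_tool:
  motion:
    - [[0,0,0,0,0,-0.05,1],[0,0,0,0,0,-0.05,1],[0,0,0,0,0,0,1],[0,0,0,0,0,0,1]]

```text
clock: 13.62
eef_pos: [0.5282, 0.0064, 0.1931]
orientation: [-180.0, -0.1, 161.5]
force: [-0.3, -2.8, -12.8]
gripper_width: 0.272
```

Request:
servo_tool:
  motion:
    - [[0,0,0,0,0,-0.05,1],[0,0,0,0,0,-0.05,1],[0,0,0,0,0,0,1],[0,0,0,0,0,0,1]]

```text
clock: 13.95
eef_pos: [0.5291, 0.0065, 0.1956]
orientation: [180.0, 0.1, 161.5]
force: [-1.3, -1.9, -4.4]
gripper_width: 0.271
```

Request:
servo_tool:
  motion:
    - [[0,0,0,0,0,-0.05,1],[0,0,0,0,0,-0.05,1],[0,0,0,0,0,0,1],[0,0,0,0,0,0,1]]

```text
clock: 14.28
eef_pos: [0.5294, 0.0064, 0.1968]
orientation: [180.0, 0.1, 161.5]
force: [-1.1, -1.3, -0.8]
gripper_width: 0.27
```

Request:
servo_tool:
  motion:
    - [[0,0,0,0,0,-0.05,1],[0,0,0,0,0,-0.05,1],[0,0,0,0,0,0,1],[0,0,0,0,0,0,1]]

```text
clock: 14.62
eef_pos: [0.5289, 0.0065, 0.197]
orientation: [180.0, 0.0, 161.5]
force: [1.2, 0.4, -1.2]
gripper_width: 0.27
```

Request:
servo_tool:
  motion:
    - [[0,0,0,0,0,-0.1,1],[0,0,0,0,0,-0.1,1],[0,0,0,0,0,-0.1,1],[0,0,0,0,0,-0.1,1],[0,0,0,0,0,0,1],[0,0,0,0,0,0,1],[0,0,0,0,0,0,1]]

```text
clock: 15.2
eef_pos: [0.5285, 0.0064, 0.2009]
orientation: [-180.0, -0.0, 161.5]
force: [-1.1, 0.1, -2.0]
gripper_width: 0.269
```

Run:
```python
from h import *
s=bot.read_state(); print(s['eef_pos'],s['orientation'],s['force'],s['torque'],s['gripper_width'])
b0=load('side'); b=snap('side','s4.png');w=snap('wrist','w4.png')
f=lambda c:cv2.resize(c['pixels'][165:237,220:280,::-1],(400,480),interpolation=2)
cv2.imwrite('pics/c4.png',np.hstack([f(b0),f(b)]))
for z in(.1,.104,.11,.114): print(z,proj(b,[.528,.0055-.04,z]))
```

```text
[0.52847857 0.00637096 0.20089415] [-1.79995160e+02 -9.07081717e-03  1.61507082e+02] [-1.12218392  0.12862381 -2.00947192] [ 0.12645601  0.22920047 -0.02235172] 0.2691577757344819
0.1 [[252.98070747 202.43862307]]
0.104 [[252.93772346 201.29494979]]
0.11 [[252.87296747 199.57153831]]
0.114 [[252.82960923 198.41730088]]
```

View pics/c4.png

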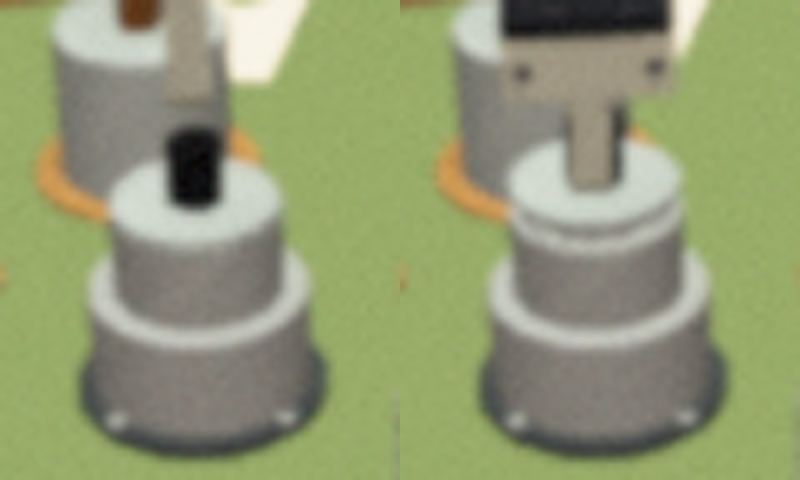

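Before/after side crops: lid is level, its front edge up about 18/6.67 ≈ 2.7 px, or about 9 mm, with the rim gap visible; the cover still stands on the mat. I'll add half a millimetre and check steadiness.

Request:
servo_tool:
  motion:
    - [[0,0,0,0,0,-0.05,1],[0,0,0,0,0,0,1],[0,0,0,0,0,0,1],[0,0,0,0,0,0,1],[0,0,0,0,0,0,1],[0,0,0,0,0,0,1],[0,0,0,0,0,0,1],[0,0,0,0,0,0,1]]

```text
clock: 15.97
eef_pos: [0.5286, 0.0063, 0.2012]
orientation: [-180.0, 0.0, 161.5]
force: [-0.9, -0.2, -2.7]
gripper_width: 0.271
```

Run:
```python
from h import *
b0=load('side')['pixels'].astype(int); b=snap('side','s5.png')['pixels'].astype(int)
print(np.abs(b0-b)[165:237,220:280].mean(), bot.read_state()['eef_pos']); print(job.close_job())
```

```text
2.230324074074074 [0.52860205 0.00632851 0.20122744]
the job is handed in; nothing more can be done
None
```

The cover stands upright on the cork mat and has been let go. The lid's seal is broken, and the gripper is still holding the lid level, just under 1 cm above the rim. I handed the job in at about 16 s.

- **Cover:** the last camera check put it within about 4 mm of the mat's centre, where about 15 mm of error is allowed.
- **Seal:** the upward pull reached at least 13 N, then dropped to about 1–3 N, roughly the lid's weight. The opening reading never changed from the lid knob's width.
- **Lid height:** the arm's own reading gives 9.6 mm of opening. A side picture taken 0.3 mm lower showed about 9 mm, so the two agree.
- **Steadiness:** the side view barely changed over the last half second before handing in.
- **Other objects:** nothing else was touched, including the red and purple look-alikes. No check failed or disagreed.

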